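# Square the filled tray up in the corner stop

### The arm

A 6-joint arm with a two-finger parallel gripper is mounted at the origin on a cart in front of the work surface, level with it; the furniture and walls round the work are solid. World frame = base frame: x ahead of the robot, y to its left, z up, the work surface at z = 0. Lengths are in m, angles in degrees, forces in N, time in s.
With the tool pointing down it reaches from about 0.325 to 0.775 m from the base axis. Payload 5.5 kg.
Tool frame: the origin (TCP) lies at the centre of the arm's flange, where the gripper is bolted on; the fingertips stand 182 mm ahead of it and the grasp point (between the pads) lies 163 mm ahead of it; z points along the fingers, y is the line along which they close (so a half turn about z gives the same grasp; the last joint's range is limited). The gripper opens to 88 mm and grips with 3 to 60 N. Pads are 20 mm wide; open, the fingers measure 115 mm over their backs; the gripper's body (75 mm by 178 mm) begins 61 mm behind the grasp point.
Start: joints at [-75.098, 5.22, 70.514, -0, 104.267, -3.249], TCP at [0.187, -0.57, 0.405] pointing down, gripper open.
Joint ranges: [-164.24, 164.24], [-49.07, 125.15], [9.68, 141.18], [-86.29, 266.29], [3.28, 154.24], [-151.56, 151.56]. Speed limits (degrees/s): [147.25, 147.25, 172.46, 180, 180, 180].

### API

Orientations are given as [roll, pitch, yaw] about the fixed x, y, z axes, in that order (R = Rz(yaw) Ry(pitch) Rx(roll)).
In Python, from station import r gives the robot as it stands. The module is installed in compiled form; this text tells all that it offers. Calls block until the motion is done:
- r.reach(position, orientation): joint-space move of the TCP to a pose.
- r.servo_line(position, rotation=None, speed=0.15): straight line of the TCP; rotation=None keeps the orientation; speed is the mean speed in m/s.
- r.move_joints(angles): joint-space move.
- r.let_go() and r.grab(squeeze=None): open the fingers fully, or close them until they stop; squeeze is the grip in N (None keeps the last).
- r.wait(seconds).
- r.inverse_kinematics(position, orientation): joint angles nearest the present ones, or None.
- r.sense(): the state.
- r.snapshot(name): name is "scene" or "top"; returns a dict with "frame" (400x640x3 uint8, red, green, blue), "fx", "fy", "cx", "cy" (pixels), "R" (3x3) and "t" (3): a world point X has camera coordinates R X + t. Camera axes: x right, y down, z forward; pixel columns grow to the right and rows downward; lengths in m; the calibration is good to about 2 mm. A picture is of the moment at which its call begins. There is no depth.
A pose or a line that the arm cannot do raises r.IKError and nothing moves.
- r.hand_in(): hands the job in; it is judged then, once.
The state is a dict: "clock": time; "joints": joint angles; "joint_vel": joint speeds; "joint_torque": joint torques, N m; "tcp_pos": TCP position; "orientation": TCP orientation; "contact_force": force on the tool from outside, world axes, zero at the start; "torque": the same for the moment, N m; "opening": finger opening in m; "gripper_force": force on a finger pad.
Only numpy, scipy, OpenCV 4.12 (cv2) and the standard library are available. Lean on these libraries where they do the work, as an engineer would, in place of code of your own. Each camera call takes 0.05 s, during which the arm holds its last target. There are 200 camera calls.

### The job

Push the open clear tray of croquettes (not the lidded pack) along the worktop into the inner corner of the steel corner stop, so that it sits square and flush against both bars, ready to be lidded. Only push it from outside its rim with the fingers: do not take hold of it, reach into it, lift it or tip it. Leave the tape roll, the salt shaker and the label roll where they stand, and finish with the robot clear of everything.

Things in the scene. Friction and masses are not known exactly. Their poses are not given: they have to be found in the camera images.
- stop: fixed stainless L-shaped corner stop: two upright bars 45 mm high, 8 mm thick, at right angles. Origin: inner corner, on the worktop. Back bar's inner face is the plane x = 0, running 204 mm along -y from the corner; side bar's is y = 0, running 168 mm along -x. The tray belongs at x < 0, y < 0. Its x axis points away from the robot within 0.25 rad, y to the robot's left
- seat (a point): point on the worktop, in the stop, where the centre of the tray's underside lies when its rim touches both bars: x = -71.5, y = -79.5 mm in the stop's frame; axes as the stop's. The tray starts 40 to 80 mm short of it in x and 40 to 90 mm in y, turned up to 0.35 rad from the stop
- tray: loose clear plastic tray with brown croquettes fixed in it, no lid; 143 mm (its x) by 159 mm (its y) over the rim, 40 mm high, 0.2 to 0.4 kg; slides at under 4 N. Origin: centre of its underside. The rim, a flange at 31 to 34 mm height standing 9 mm out from the walls, is what meets bars and fingers. Its x axis lies roughly along the stop's x
- tape: bystander: loose brown roll of tape lying flat, 96 mm across, 48 mm high, to the left between stop and robot; origin at the centre of its underside
- shaker: bystander: loose salt shaker, upright, 44 mm across, 90 mm high, outside the side bar (to its left); origin at the centre of its underside
- roll: bystander: loose white label roll standing on end, 73 mm across, 40 mm high, to the right of the tray near the edge of the worktop; origin on its underside, about 9 mm from the centre

How it is judged (in metres and radians):
At the end, for the whole second after the job is handed in: the tray lies flat and still on the worktop with its centre within 5 mm, in the stop's x and in its y, of the seated place (rim against both bars) and square to the bars within 0.04 rad (x of tray in the frame of stop between -0.0765 and -0.0665 m and y of tray in the frame of stop between -0.0845 and -0.0745 m and angle between the x axis of tray and the x axis of stop, either way round below 0.04 rad and height (world z) of tray below 0.004 m and angle between tray's own z axis and vertical below 0.03 rad and linear speed of tray below 0.01 m/s); the robot touches nothing.
It fails at once if the tray was lifted more than 10 mm off the worktop (height (world z) of tray above 0.01 m).
It fails at once if the tray was tipped by more than 0.12 rad (angle between tray's own z axis and vertical above 0.12 rad).
It fails at once if the fingers took hold of the tray's rim or reached into the tray (the point between the fingertips was inside the rim's outline, lower than 50 mm above the worktop) (height (world z) of the grasp point below 0.05 m and x of the grasp point in the frame of tray between -0.068 and 0.068 m and y of the grasp point in the frame of tray between -0.076 and 0.076 m).
It fails at once if the tape roll, the salt shaker or the label roll was moved by more than 15 mm, or the shaker tipped over (distance of any of tape, shaker, roll from where it was at the start of the episode above 0.015 m or angle between shaker's own z axis and vertical above 0.3 rad).
It also fails if it takes over 45 s, if anything falls off the work surface, if the arm or the gripper's body presses on something with over 40 N, if the wrist force passes 120 N, or if a joint passes its speed limit or range.

## Working session

There is one attempt and no reset: what is moved stays moved. The work goes in short steps, each a Python script; the robot and the scene stay as the last script left them, time stands still between calls to the robot, and variables do not carry over. Pictures are saved under pics/ and viewed, at most 10 in all, crops included, and the job is handed in when it is done.

```bash
mkdir -p pics
python3 - <<'E'
from station import r
import cv2,json
for n in("scene","top"):
    s=r.snapshot(n); cv2.imwrite(f"pics/{n}0.png",s["frame"][:,:,::-1])
    print(n,{k:(v if not hasattr(v,'round') else v.round(4).tolist() if hasattr(v,'tolist') else v) for k,v in s.items() if k!="frame"})
E
```

```text
scene {'fx': 374.9023621667154, 'fy': 374.9023621667154, 'cx': 318.1913494167536, 'cy': 199.78200804595843, 'R': [[-0.912, -0.4097, -0.0218], [-0.1995, 0.4893, -0.849], [0.3585, -0.7699, -0.5279]], 't': [0.5562, 0.0677, 0.9787]}
top {'fx': 498.5599261081036, 'fy': 498.5599261081036, 'cx': 315.43227488826335, 'cy': 202.86802911977145, 'R': [[0.0262, -0.9996, -0.0067], [-0.9967, -0.0256, -0.0772], [0.077, 0.0087, -0.997]], 't': [0.154, 0.5448, 1.1364]}
```

View pics/top0.png

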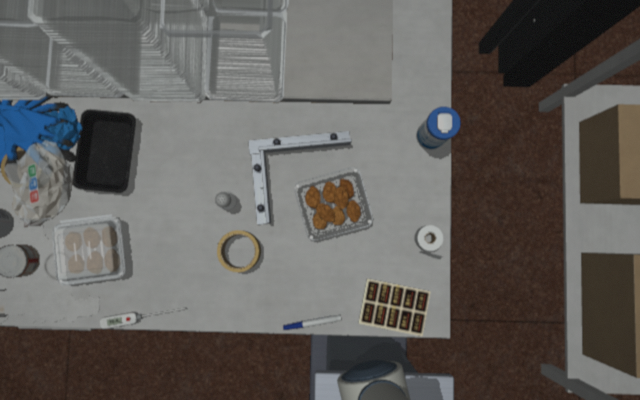

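View pics/scene0.png

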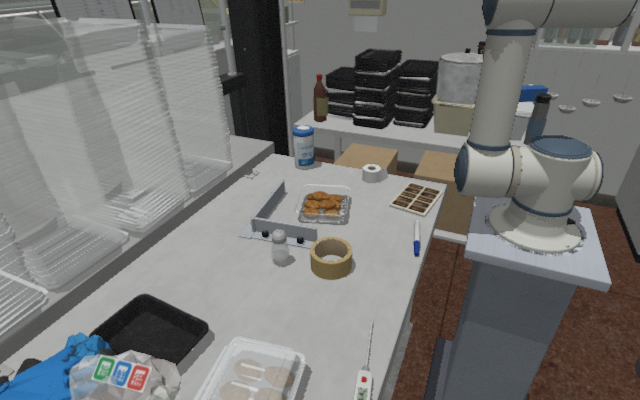

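The top view (up = +x, left = +y) shows the stop's inner corner near (266,151) and the tray near (335,206). The tape is at (239,251), the shaker at (225,200) and the label roll at (430,238). I'll zoom in for corners.

Run:
```python
import cv2
f=cv2.imread("pics/top0.png")[115:265,210:400]
cv2.imwrite("pics/crop0.png",cv2.resize(f,None,fx=4,fy=4,interpolation=cv2.INTER_CUBIC))
```

```text
(no output)
```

View pics/crop0.png

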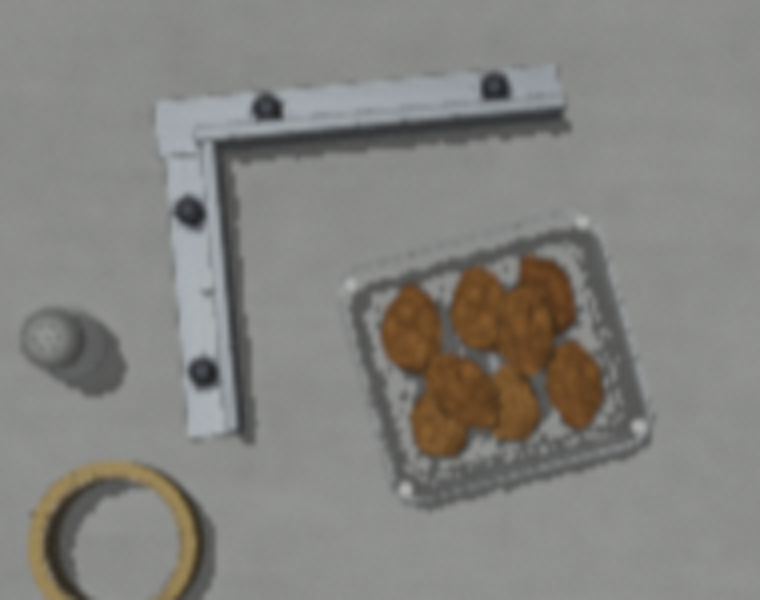

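The crop shows the stop's inner top edge corner at about (216,139), with bar ends at (565,107) and (239,430). The rim corners are at about (343,280), (592,212), (652,432) and (402,502). I'll convert these and check them against the given sizes.

```bash
cat > h.py <<'E'
import numpy as np
from station import r
def back(s,uv,z):
    uv=np.atleast_2d(uv).astype(float)
    d=np.c_[(uv[:,0]-s["cx"])/s["fx"],(uv[:,1]-s["cy"])/s["fy"],np.ones(len(uv))]@s["R"]
    C=-s["R"].T@s["t"]
    return (C+d*((z-C[2])/d[:,2])[:,None])[:,:2]
def crop(s,c,z,o=(210,115),k=4): return back(s,(np.array(c)+.5)/k-.5+np.array(o),z)
E
python3 - <<'E'
from h import *
s=r.snapshot("top"); print(-s["R"].T@s["t"])
st=crop(s,[(216,139),(565,107),(239,430)],.045);print(st.round(4))
a=st[1]-st[0];b=st[2]-st[0];print(np.linalg.norm(a),np.linalg.norm(b),np.degrees([np.arctan2(a[0],-a[1]),np.arctan2(b[1],-b[0])]))
t=crop(s,[(343,280),(592,212),(652,432),(402,502)],.034);print(t.round(4),t.mean(0))
d=np.roll(t,-1,0)-t;print(np.linalg.norm(d,axis=1),np.degrees(np.arctan2(d[:,1],d[:,0])))
print(crop(s,[(120,530)],.048),crop(s,[(53,335)],.09),back(s,[(430,238)],.04))
E
```

```text
[0.45143085 0.1580072  1.17608607]
[[0.6589 0.29  ]
 [0.6825 0.0902]
 [0.4923 0.2713]]
0.20119398336351998 0.16767598217489393 [ 6.72672679 -6.42754892]
[[0.5806 0.2153]
 [0.6238 0.0727]
 [0.4977 0.0359]
 [0.454  0.1779]] [0.53902893 0.12544963]
[0.14895351 0.13133529 0.14850837 0.13204434] [ -73.17359979 -163.72946158  107.1013461    16.46742504]
[[0.43408173 0.33622583]] [[0.54001139 0.37031774]] [[ 0.46592714 -0.09412529]]
```

The sizes fit: the bars come out at 201 and 168 mm, and the rim corners are rounded. The stop's yaw is about 6.6° and the tray's about 16.6°. The tray is 67 mm and 70 mm short of the seat, which is within the stated range. The open fingers span 115 mm and make a two-point pusher, so I'll push along stop x first.

```bash
cat >> h.py <<'E'
O=np.array([.659,.290]); A=np.radians(6.6)
M=np.array([[np.cos(A),-np.sin(A)],[np.sin(A),np.cos(A)]])
TIP=.182
def P(x,y,tip): return [*(O+M@[x,y]),tip+TIP]
def stopxy(p=None): return M.T@(np.array(r.sense()["tcp_pos"][:2])-O)
def force(): return M.T@np.array(r.sense()["contact_force"][:2])
def best(pos,yaws):
    j0=np.array(r.sense()["joints"]); c=[]
    for y in yaws:
        q=r.inverse_kinematics(pos,[180,0,y])
        if q is not None: c.append((abs(np.array(q)-j0).max(),y))
    print(c); return min(c)[1]
def push(axis,start,far,near,lim,yaw,step=.001):
    """start=(x,y) stop frame; slide along axis to `far`, then step to `near` until force>lim"""
    p=np.array(start,float); f0=force()[axis]
    p[axis]=far; r.servo_line(P(*p,.012),speed=.05)
    print("far",stopxy().round(4),force().round(1),f0.round(1),r.sense()["clock"])
    while p[axis]<near:
        p[axis]+=step; r.servo_line(P(*p,.012),speed=.03)
        f=abs(force()[axis]-f0)
        if f>lim: break
    print("end",p.round(4),stopxy().round(4),force().round(1),r.sense()["clock"])
    return p
E
python3 - <<'E'
from h import *
import cv2
print(r.sense()["orientation"],r.sense()["clock"])
s=(-.262,-.150)
y=best(P(*s,.18),[6.6,-173.4])
r.reach(P(*s,.18),[180,0,y]); r.servo_line(P(*s,.012),speed=.2)
print(r.sense()["clock"],force())
p=push(0,s,-.168,-.148,12,y)
p[0]-=.04; r.servo_line(P(*p,.012)); r.servo_line(P(*p,.16),speed=.25)
f=r.snapshot("top")["frame"][115:265,210:400,::-1]
cv2.imwrite("pics/crop1.png",cv2.resize(f,None,fx=4,fy=4,interpolation=cv2.INTER_CUBIC))
print(r.sense()["clock"])
E
```

```text
[-1.79915444e+02 -6.25971084e-03  1.81487689e+01] 0.15
[(np.float64(97.04250483392462), 6.6), (np.float64(85.49410150445559), -173.4)]
3.6917 [-0.48440931 -0.1603777 ]
far [-0.1681 -0.15  ] [ 0.5 -0.2] -0.5 5.725
end [-0.15 -0.15] [-0.1516 -0.15  ] [-15.   -0.1] 10.225
11.4333
```

View pics/crop1.png

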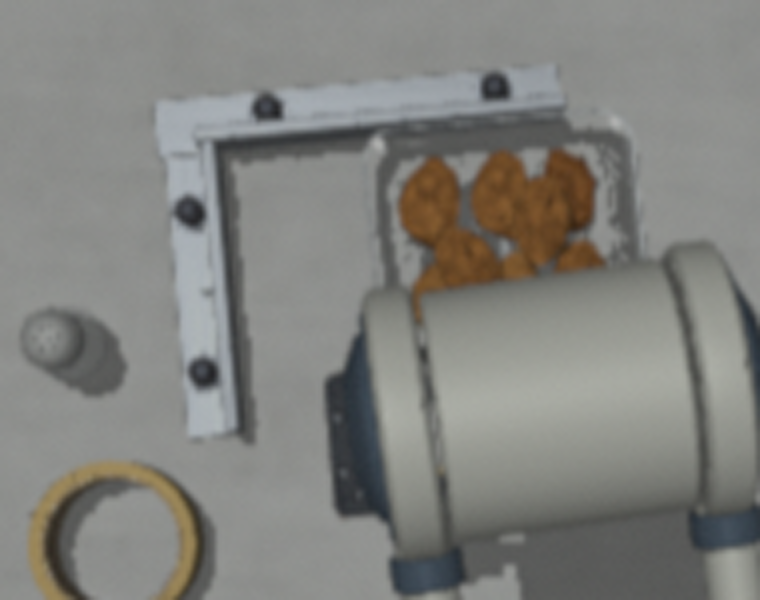

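The tray is now flush and square on the back bar, with its left rim edge at about crop (380,200). Next I'll push it along +y from the right side, then reseat it in x.

Run:
```python
from h import *
import cv2
s=(-.0765,-.300)
p=stopxy(); r.servo_line(P(*p,.18),speed=.3)
y=best(P(*s,.18),[96.6,-83.4])
r.reach(P(*s,.18),[180,0,y]); r.servo_line(P(*s,.012),speed=.2)
print(r.sense()["clock"],force())
p=push(1,s,-.178,-.163,12,y)
p[1]-=.04; r.servo_line(P(*p,.012)); r.servo_line(P(*p,.18),speed=.25)
s=(-.19,-.0815)
y=best(P(*s,.18),[6.6,-173.4])
r.reach(P(*s,.18),[180,0,y]); r.servo_line(P(*s,.012),speed=.2)
p=push(0,s,-.157,-.148,12,y)
p[0]-=.04; r.servo_line(P(*p,.012)); r.servo_line(P(*p,.18),speed=.3)
q=r.sense()["joints"].copy(); q[0]-=70; r.move_joints(q)
f=r.snapshot("top")["frame"][115:265,210:400,::-1]
cv2.imwrite("pics/crop2.png",cv2.resize(f,None,fx=4,fy=4,interpolation=cv2.INTER_CUBIC))
print(r.sense()["clock"])
```

```text
[(np.float64(75.43758715436897), 96.6)]
13.875 [0.38676009 0.28551407]
far [-0.0765 -0.1781] [-2.1 -2.3] 0.3 16.4667
end [-0.0765 -0.165 ] [-0.0764 -0.167 ] [ -1.7 -12.2] 19.7167
[(np.float64(103.42460536090064), 6.6), (np.float64(76.57539463909939), -173.4)]
far [-0.157  -0.0815] [-0.5  0.3] 0.7 23.975
end [-0.15   -0.0815] [-0.1517 -0.0814] [-13.9  -2.2] 25.725
29.0167
```

View pics/crop2.png

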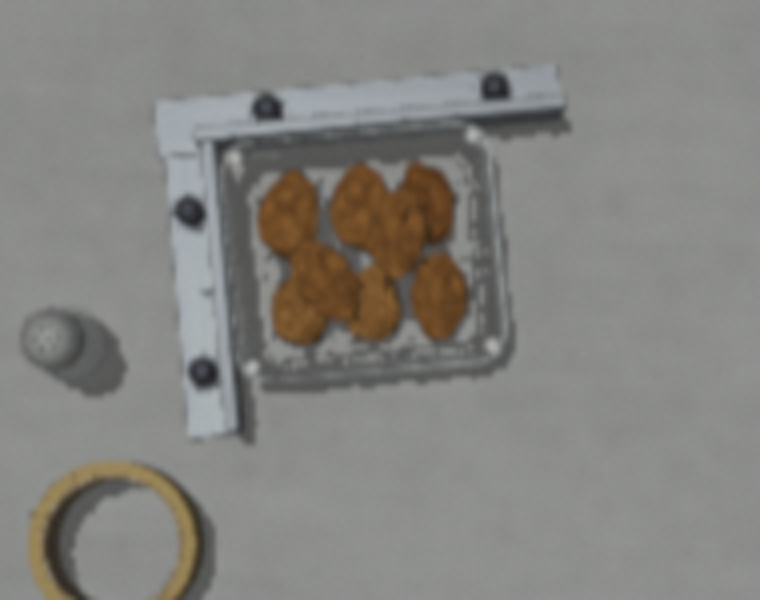

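The tray sits in the corner and parallel to both bars. Its corner marks at (234,158), (472,133), (492,344) and (252,368) follow the bar slopes to within about 1°. The contact forces also confirmed both bars were reached, and the tape and shaker haven't moved.

```bash
python3 -c "
from station import r
print(r.hand_in())"
```

```text
the job is handed in; nothing more can be done
None
```

The tray is pushed square into the corner against both bars, with contact felt at each; the tape and shaker look unmoved, the label roll (well off the push path) wasn't rechecked, the robot is clear, and the job was handed in at about 29 s (no verdict returned).

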